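Put the float lever of the hydraulic valve bank into its float notch

TASK

On the bench stands a three-lever hydraulic valve bank. Push the lever with the cross-bar (T) grip away from you, on past the stiff detent, until it drops into its float notch and stays there when you let go. Leave the two ball-knob levers in neutral.

Things in the scene. Friction and masses are not known exactly. Their poses are not given: they have to be found in the camera images.
- float_grip (a point): Centre of the black T grip (bar 18 mm thick, 50 mm long, along the hinge) on top of the only T lever; that section has the long rear cap. Always 202 to 215 mm above the bench, 140 mm from the hinge on a 10 mm rod. Frame turns with the lever: y along the bar, level; x at joint 0 level, to the valve's back: the push direction. It moves 96 mm level from neutral to float. Bodies below: to 91 mm high.
- float_lever (a joint): T lever's angle, rad: 0 neutral (rod leans 0.30 to the front, robot side; upright at 0.30), growing to the back; range -0.30 to 0.74 (hard stop). Spring-centred, 2 N at the grip by 0.42; there a stiffer detent, about 8 N; past about 0.59 it snaps by itself into the float notch and rests near 0.70. Released earlier it springs back to 0.
- lift_lever (a joint): Angle of one of the two ball-knob levers (ball 30 mm), rad: 0 neutral, growing to the back, -0.30 to 0.43, spring-centred, same height and lean as the T lever. The three levers stand 75 mm apart in a row, in any order. To be left alone.
- tilt_lever (a joint): Angle of the other ball-knob lever, exactly like lift_lever. To be left alone.

How it is judged:
By the outcome, as a careful person would: the job done as asked, in the order asked, and still so for the second after the job is handed in, with the robot touching nothing.
It also fails if it takes over 29 s, if anything falls off the work surface, if the arm or the gripper's body presses on something with over 40 N, if the wrist force passes 120 N, or if a joint passes its speed limit or range.

ROBOT

A 7-joint arm with a two-finger parallel gripper is mounted at the origin on a cart in front of the work surface, level with it; the furniture and walls round the work are solid. World frame = base frame: x ahead of the robot, y to its left, z up, the work surface at z = 0. Lengths are in m, angles in degrees, forces in N, time in s.
With the tool pointing down it reaches from about 0.35 to 0.775 m from the base axis. Payload 3.1 kg.
Tool frame: the origin (TCP) lies between the finger pads; the fingertips stand 11 mm ahead of it and the grasp point (between the pads) lies 8 mm behind it; y points along the fingers, z is the direction in which the jaws open and shut, and the axes are right-handed (so a half turn about y gives the same grasp; the last joint's range is limited). The gripper opens to 85 mm and grips with 20 to 120 N. Pads are 22 mm wide; open, the fingers measure 114 mm over their backs; the gripper's body (76 mm by 85 mm) begins 54 mm behind the grasp point. The pads swing forward as they close: fully open they stand 13 mm farther back than shut.
Start: joints at [68.371, 17.813, 0.802, 86.603, -0.252, 75.585, -1.558], TCP at [0.181, -0.519, 0.242] pointing down, gripper open.
Joint ranges: [-154.91, 154.91], [-16.99, 109.72], [-72.82, 74.43], [7.12, 147.25], [-82.49, 262.49], [11.32, 116.49], [-174.64, 174.64]. Speed limits (degrees/s): [159.86, 159.86, 180, 180, 180, 180, 180].

INTERFACE

Orientations are given as [roll, pitch, yaw] about the fixed x, y, z axes, in that order (R = Rz(yaw) Ry(pitch) Rx(roll)).
In Python, from cell import ctrl gives the robot as it stands. The module is installed in compiled form; this text tells all that it offers.
- The arm moves only by the shell command python3 -m crank 'ROWS' [FORCE]. ROWS is JSON, a list of rows, each a list of 7 numbers: the shift along the world's x, y, z as a fraction of full scale, then the turn, a rotation vector about the world's x, y, z as a fraction of full scale, then the opening, from -1 (shut) to 1 (fully open). A call has 1 to 10 rows; each row shifts and turns the commanded pose from where the row before left it; what a row does not reach is not made up. Full scale, the value 1, is 30 mm for a shift and 180 degrees for a turn. A row lasts 1/10 s, in which the tool goes at most 50 mm and 8.59 degrees, less where a joint would pass 70% of its speed; a pose out of reach is approached as far as the arm can. A call with a number of a shift or a turn outside -1 to 1 is refused whole. A call with a gripper value outside its range is refused whole. The fingers move at their own pace and stop on an object; FORCE is the grip in N (left out, the last holds). Time passes only in rows, so rows that do not move let the fingers close. It gives the time, the measured TCP pose, the force and the opening at its end, in the units of the state.
- ctrl.sense(): the state, without advancing time (a new reading comes with each control period).
- ctrl.read_camera(name): name is "scene" or "top"; returns the picture (384x512x3 uint8, red, green, blue); there is no depth.
- ctrl.camera_info(name): a dict with "fx", "fy", "cx", "cy" (pixels), "dist_coeffs" ([k1, k2, p1, p2, k3] as OpenCV has them; the pictures are not rectified), "T" (4x4, takes a point from camera to world coordinates). Camera axes: x right, y up, looking along -z (the intrinsics and any distortion apply to the point x, -y, -z); pixel columns grow to the right and rows downward; lengths in m; the calibration is good to about 2 mm. A picture is of the moment at which its call begins. camera_info takes no time and is no camera call.
- ctrl.close_job(): hands the job in, once; it reports no verdict.
The state is a dict: "time": time; "qpos": joint angles; "dq": joint speeds; "effort": joint torques, N m; "tool_pos": TCP position; "orientation": TCP orientation; "wrist_force": force on the tool from outside, world axes, zero at the start; "torque": the same for the moment, N m; "finger_gap": finger opening in m.
Only numpy, scipy, OpenCV 4.12 (cv2) and the standard library are available. Lean on these libraries where they do the work, as an engineer would, in place of code of your own. Each camera call takes 0.05 s, during which the arm holds its last target.

## Working session

There is one attempt and no reset: what is moved stays moved. The work goes in short steps, Python scripts to look and compute and a shell command to move; the robot and the scene stay as the last step left them, time stands still between calls to the robot, and variables do not carry over. Pictures are saved under pics/ and viewed, and the job is handed in when it is done.

```bash
mkdir -p pics; python3 - <<'E'
from cell import ctrl
import cv2
for n in("scene","top"):
    cv2.imwrite(f"pics/{n}0.png",ctrl.read_camera(n)[:,:,::-1])
    i=ctrl.camera_info(n);print(n,i)
print(ctrl.sense())
E
```

```text
scene {'fx': 473.5411491671337, 'fy': 473.5411491671337, 'cx': 252.12363016518745, 'cy': 190.70558036756324, 'dist_coeffs': array([-0.00303171,  0.        ,  0.        ,  0.        ,  0.        ]), 'T': array([[-0.48347915,  0.41539663, -0.77051512, -0.13339656],
       [-0.87500211, -0.20431742,  0.43889145,  0.46436846],
       [ 0.02488437,  0.88639722,  0.46225614,  0.57434353],
       [ 0.        ,  0.        ,  0.        ,  1.        ]])}
top {'fx': 350.6773820758021, 'fy': 350.6773820758021, 'cx': 257.4301786850142, 'cy': 187.311573533163, 'dist_coeffs': array([-0.05213963,  0.        ,  0.        ,  0.        ,  0.        ]), 'T': array([[-0.02677599,  0.99217129, -0.1219802 ,  0.42523005],
       [-0.99962374, -0.02584881,  0.00917745,  0.12133475],
       [ 0.00595256,  0.12218004,  0.9924901 ,  1.03337235],
       [ 0.        ,  0.        ,  0.        ,  1.        ]])}
{'time': 0.1, 'qpos': array([68.37179852, 17.85615499,  0.80021002, 86.68265614, -0.25153025,
       75.58539813, -1.55817319]), 'dq': array([-0.0798055 , -0.07847093,  0.11758617, -0.35675816,  0.06861075,
       -0.01118212,  0.03272576]), 'effort': array([ 6.12384902e-04, -3.80852401e+01,  1.46334688e-01, -2.31240571e+01,
        1.21513908e-02,  8.08935467e-03,  1.60308520e-05]), 'tool_pos': array([ 0.1810441 , -0.51867533,  0.24132755]), 'orientation': array([-9.01223457e+01, -5.21097335e-03, -1.60754772e+02]), 'wrist_force': array([ 0.8331471 ,  0.27751205, -0.2210237 ]), 'torque': array([-0.03483471, -0.05544999, -0.05550742]), 'finger_gap': 0.08579462275992546}
```

View pics/scene0.png

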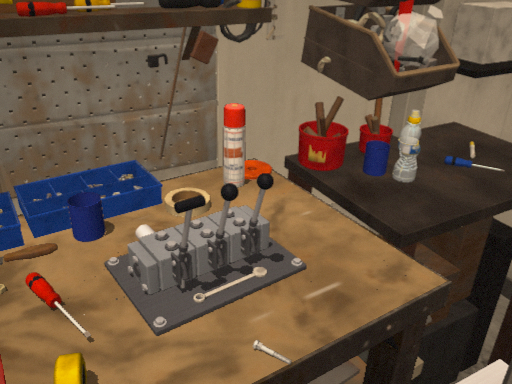

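View pics/top0.png

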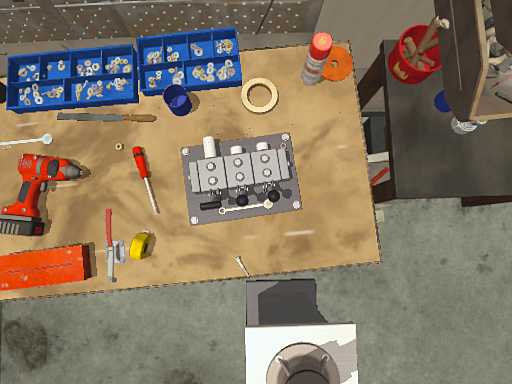

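Scene view: T grip at about (189,203), balls at (229,192) and (265,181). Top view: T grip at about (210,206), leftmost, in line with the long cream cap (209,147); balls at about (242,201) and (274,196).

```bash
cat > h.py <<'E'
import numpy as np,cv2
from cell import ctrl
def ray(n,px):
    i=ctrl.camera_info(n);K=np.array([[i['fx'],0,i['cx']],[0,i['fy'],i['cy']],[0,0,1]])
    u=cv2.undistortPoints(np.array([[px]],float),K,i['dist_coeffs'])[0,0]
    return i['T'][:3,3],i['T'][:3,:3]@np.array([u[0],-u[1],-1])
def plane(n,px,z):
    o,d=ray(n,px);return o+d*(z-o[2])/d[2]
def tri(a,b):
    o1,d1=ray('scene',a);o2,d2=ray('top',b)
    s=np.linalg.lstsq(np.c_[d1,-d2],o2-o1,rcond=None)[0]
    p,q=o1+s[0]*d1,o2+s[1]*d2
    return (p+q)/2,np.linalg.norm(p-q)
def blobs(img,box,th=45):
    x0,y0,x1,y1=box
    m=np.zeros(img.shape[:2],np.uint8);m[y0:y1,x0:x1]=(img[y0:y1,x0:x1].max(2)<th)*255
    n,l,s,c=cv2.connectedComponentsWithStats(m)
    return [(tuple(c[k].round(1)),s[k].tolist(),cv2.minAreaRect(np.argwhere(l==k)[:,::-1].astype(np.float32))) for k in range(1,n) if s[k][4]>25]
E
python3 - <<'E'
from h import *
for n,b in(("scene",(165,165,285,225)),("top",(192,180,290,215))):
    im=cv2.imread(f"pics/{n}0.png")
    for q in blobs(im,b):print(n,q)
    x0,y0,x1,y1=b
    cv2.imwrite(f"pics/{n}0z.png",cv2.resize(im[y0-40:y1+30,x0:x1],None,fx=5,fy=4 if n=='top' else 5,interpolation=cv2.INTER_CUBIC)[:600])
E
```

```text
scene ((np.float64(264.6), np.float64(181.1)), [257, 174, 16, 15, 182], ((264.5, 181.0), (14.0, 15.0), 90.0))
scene ((np.float64(229.1), np.float64(192.1)), [221, 184, 17, 17, 204], ((229.10003662109375, 191.7000274658203), (15.652474403381348, 15.652474403381348), 63.43495178222656))
scene ((np.float64(189.4), np.float64(203.9)), [175, 196, 30, 17, 294], ((189.48219299316406, 203.94308471679688), (10.081694602966309, 30.066120147705078), 72.6459732055664))
top ((np.float64(273.6), np.float64(195.5)), [268, 190, 12, 12, 75], ((273.3000183105469, 195.59999084472656), (11.180339813232422, 10.733126640319824), 63.43495178222656))
top ((np.float64(242.0), np.float64(200.0)), [236, 195, 12, 11, 75], ((241.5, 200.0), (10.0, 11.0), 90.0))
top ((np.float64(212.8), np.float64(203.1)), [200, 201, 22, 7, 37], ((210.5, 204.0), (21.0, 6.0), -0.0))
```

```bash
python3 - <<'E'
import cv2
im=cv2.imread("pics/top0.png");cv2.imwrite("pics/topz1.png",cv2.resize(im[125:230,175:310],None,fx=5,fy=5,interpolation=cv2.INTER_CUBIC))
E
```

```text
(no output)
```

View pics/topz1.png

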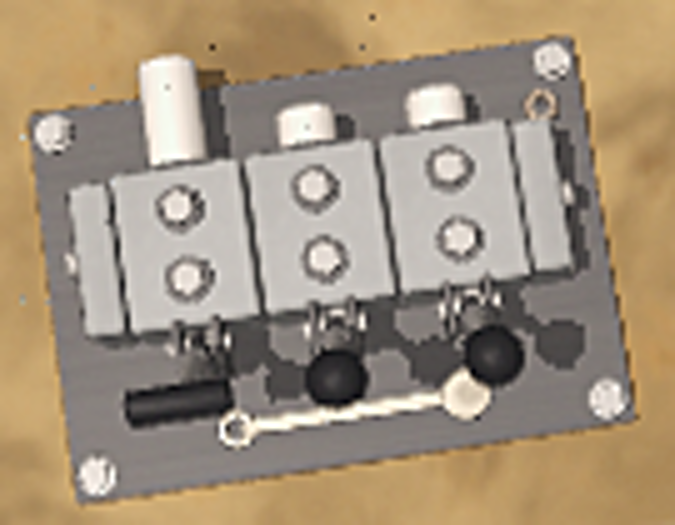

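Enlarged, the T grip centre in the top view is at (210.4,205.1); the balls are at (242,200.1) and (273.3,195.3).

```bash
python3 - <<'E'
from h import *
T,e=tri((189.4,203.9),(210.4,205.1));A,e1=tri((229.1,192),(242,200.1));B,e2=tri((264.6,181),(273.3,195.4))
print(T,e,A,e1,B,e2)
h=(T-B)[:2];print(np.linalg.norm(h),np.degrees(np.arctan2(h[1],h[0])))
# bar ends top view
b=[plane('top',p,T[2])for p in((200.2,206.5),(220.6,203.7))];print(b)
# plate edges
c=[plane('top',(175+x/5,125+y/5),.01) for x,y in((35,112),(570,40),(632,415),(82,500))];print(np.array(c).round(3))
for p,q in((0,1),(3,2)):
  d=c[p]-c[q];print(np.degrees(np.arctan2(d[1],d[0])))
from scipy.spatial.transform import Rotation as R
s=ctrl.sense();M=R.from_euler('xyz',s['orientation'],degrees=True).as_matrix();print(M.round(3))
E
```

```text
[0.48733626 0.22560081 0.204781  ] 0.001038512959959123 [0.4971947  0.15041966 0.20408059] 0.001485301114521218 [0.50644242 0.07592586 0.20428698] 0.001315555208572039
0.15088948263785587 97.27452107100173
[array([0.48486484, 0.25026782, 0.204781  ]), array([0.4902632, 0.2018771, 0.204781 ])]
[[ 0.677  0.334  0.01 ]
 [ 0.713  0.013  0.01 ]
 [ 0.487 -0.015  0.01 ]
 [ 0.446  0.307  0.01 ]]
96.37622364460358
97.26778587385544
[[-0.944 -0.001  0.33 ]
 [-0.33   0.002 -0.944]
 [ 0.    -1.    -0.002]]
```

```bash
python3 -m crank '[[1,0.7,0.1,0,0,-0.01,-1],[1,0.7,0.1,0,0,-0.01,-1],[1,0.7,0.1,0,0,-0.01,-1],[1,0.7,0.1,0,0,-0.01,-1],[1,0.7,0.1,0,0,-0.01,-1],[1,0.7,0.1,0,0,-0.01,-1],[1,0.7,0.1,0,0,-0.007,-1],[0,1,0,0,0,0,-1],[0,1,0,0,0,0,-1],[0,1,0,0,0,0,-1]]' 40
```

```text
time: 1.1
tool_pos: [0.3911, -0.2808, 0.2626]
orientation: [-90.1, -0.1, -172.8]
wrist_force: [-0.2, 0.2, -0.1]
finger_gap: 0.0001
```

```bash
python3 -m crank '[[0,1,0,0,0,0,-1],[0,1,0,0,0,0,-1],[0,1,0,0,0,0,-1],[0,1,0,0,0,0,-1],[0,1,0,0,0,0,-1],[0,1,0,0,0,0,-1],[0,1,0,0,0,0,-1],[0,1,0,0,0,0,-1],[0,1,0,0,0,0,-1],[0,1,0,0,0,0,-1]]' && python3 -m crank '[[0.1,1,0,0,0,0,-1],[0.1,1,0,0,0,0,-1],[0.2,1,0,0,0,0,-1],[0.2,1,0,0,0,0,-1],[0.2,1,-0.3,0,0,0,-1],[0.2,1,-0.5,0,0,0,-1],[0,0.5,-0.6,0,0,0,-1],[0,0,-0.6,0,0,0,-1],[0,0,0,0,0,0,-1]]'
python3 - <<'E'
from h import *
for n in("scene","top"):cv2.imwrite(f"pics/{n}1.png",ctrl.read_camera(n)[:,:,::-1])
a=cv2.imread("pics/scene1.png");b=cv2.imread("pics/top1.png")
cv2.imwrite("pics/both1.png",np.hstack([cv2.resize(a[130:320,90:310],(400,345)),cv2.resize(b[120:270,150:324],(400,345))]))
E
```

```text
time: 2.1
tool_pos: [0.3907, 0.0188, 0.263]
orientation: [-90.0, -0.0, -172.8]
wrist_force: [0.3, 0.3, 0.2]
finger_gap: -0.0001
time: 3.0
tool_pos: [0.4191, 0.212, 0.2005]
orientation: [-89.9, -0.4, -172.7]
wrist_force: [0.1, -0.2, -0.3]
finger_gap: 0.0003
```

View pics/both1.png

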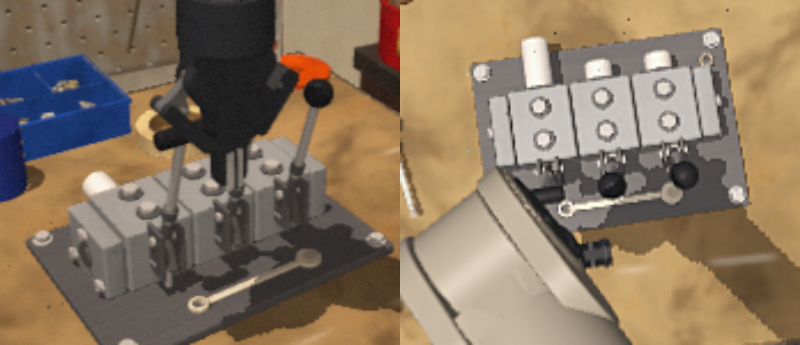

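The shut fingers stand in front of the T grip, clear of the balls. In the right-hand panel the bar is at about (545,192). Now I'll close in and push along (0.992, 0.125).

```bash
python3 -m crank '[[0.7,0.2,0,0,0,0,-1],[0.5,0.13,0,0,0,0,-1],[0.4,0.05,0,0,0,0,-1],[0.33,0.04,0,0,0,0,-1],[0.33,0.04,0,0,0,0,-1],[0.33,0.04,0,0,0,0,-1]]' && python3 -m crank '[[0.4,0.05,0,0,0,0,-1],[0.4,0.05,0,0,0,0,-1],[0.4,0.05,0,0,0,0,-1],[0.33,0.04,0,0,0,0,-1]]'
python3 - <<'E'
from h import *
a=ctrl.read_camera("scene")[:,:,::-1]
b=ctrl.read_camera("top")[:,:,::-1]
cv2.imwrite("pics/both2.png",np.hstack([cv2.resize(a[130:320,90:310],(400,345)),cv2.resize(b[120:270,150:324],(400,345))]))
E
```

```text
time: 3.7
tool_pos: [0.4993, 0.2276, 0.2036]
orientation: [-90.0, -0.0, -172.8]
wrist_force: [-1.6, -0.4, 1.3]
finger_gap: -0.0002
time: 4.1
tool_pos: [0.5423, 0.233, 0.2018]
orientation: [-89.9, -0.5, -172.8]
wrist_force: [-5.9, -0.8, -3.1]
finger_gap: 0.0001
```

View pics/both2.png

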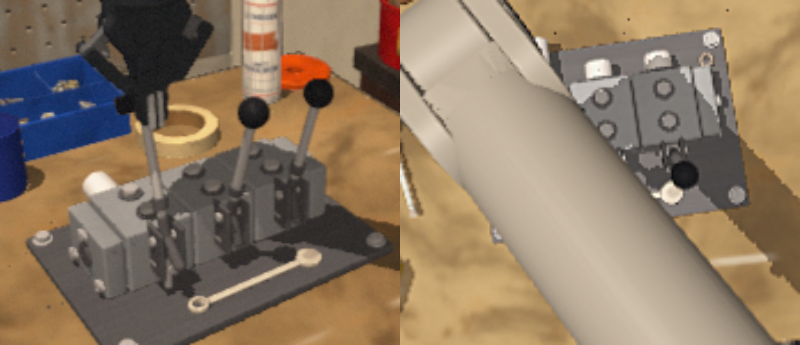

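The T lever leans back and both balls are still in place. The fingers press on the grip and the push force is rising at the detent, so I'll push about 16 mm more.

```bash
python3 -m crank '[[0.2,0.025,0,0,0,0,-1],[0.17,0.02,0,0,0,0,-1],[0.17,0.02,0,0,0,0,-1],[0,0,0,0,0,0,-1],[0,0,0,0,0,0,-1]]'
python3 - <<'E'
from h import *
a=ctrl.read_camera("scene")[:,:,::-1]
cv2.imwrite("pics/s3.png",cv2.resize(a[130:320,90:310],(660,570)))
print(ctrl.sense()['wrist_force'],ctrl.sense()['tool_pos'])
E
```

```text
time: 4.7
tool_pos: [0.5603, 0.2353, 0.2028]
orientation: [-90.0, -0.1, -172.8]
wrist_force: [-4.4, -0.6, -2.3]
finger_gap: 0.0
[-3.42743694  0.09759985 -1.94487957] [0.56035142 0.23523056 0.20284134]
```

View pics/s3.png

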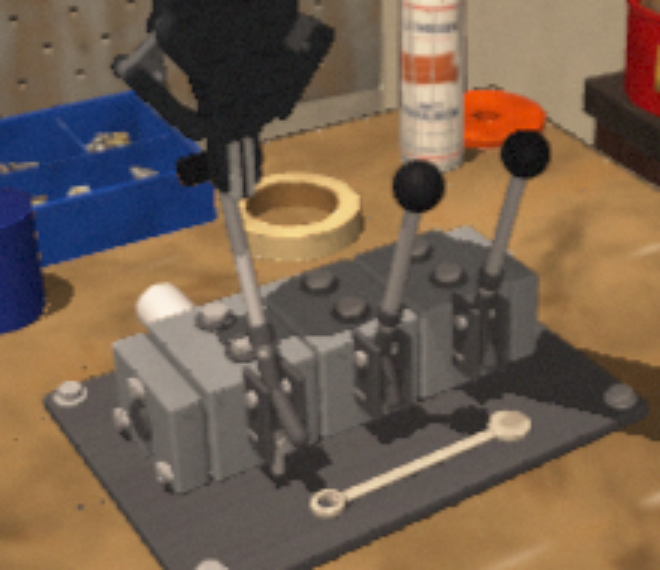

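Still about 4 N on the fingers, so it hasn't clearly snapped yet. I'll push in small steps.

```bash
python3 -m crank '[[0.13,0.016,0,0,0,0,-1],[0,0,0,0,0,0,-1]]'; python3 -m crank '[[0.1,0.012,0,0,0,0,-1],[0,0,0,0,0,0,-1]]'
```

```text
time: 4.95
tool_pos: [0.5645, 0.2358, 0.2027]
orientation: [-90.0, -0.1, -172.8]
wrist_force: [-3.6, -0.9, -2.8]
finger_gap: -0.0001
time: 5.15
tool_pos: [0.5671, 0.2362, 0.2028]
orientation: [-90.0, -0.1, -172.8]
wrist_force: [-4.6, -0.1, -4.1]
finger_gap: -0.0001
```

```bash
python3 - <<'E'
from h import *
a=ctrl.read_camera("scene")[:,:,::-1]
cv2.imwrite("pics/s4raw.png",a)
cv2.imwrite("pics/s4.png",cv2.resize(a[140:250,130:240],(600,600),interpolation=cv2.INTER_CUBIC))
i=ctrl.camera_info('scene');T=np.linalg.inv(i['T'])
def proj(p):
    c=T[:3,:3]@p+T[:3,3];return i['cx']+i['fx']*c[0]/-c[2],i['cy']-i['fy']*c[1]/-c[2]
u=np.array([.992,.125,0]);v=np.array([-.125,.992,0]);T0=np.array([.4873,.2256,.205]);H=T0+41.4e-3*u;H[2]=.205-.1337
for th in(0,.5,.55,.6,.65,.7,.74):
    g=H+.14*(np.sin(th-.3)*u+np.cos(th-.3)*np.array([0,0,1]))
    print(th,[np.round((np.array(proj(g+k*v))-[130,140])*600/110) for k in(0,.025)],g.round(3))
print(ctrl.sense()['wrist_force'])
E
```

```text
0 [array([322., 348.]), array([246., 371.])] [0.487 0.226 0.205]
0.5 [array([211., 247.]), array([138., 268.])] [0.556 0.234 0.209]
0.55 [array([202., 243.]), array([128., 264.])] [0.563 0.235 0.207]
0.6 [array([192., 241.]), array([119., 261.])] [0.569 0.236 0.205]
0.65 [array([183., 239.]), array([110., 259.])] [0.576 0.237 0.203]
0.7 [array([174., 239.]), array([102., 258.])] [0.582 0.238 0.2  ]
0.74 [array([167., 239.]), array([ 95., 259.])] [0.588 0.238 0.198]
[-5.18181285 -0.60587716 -3.4744986 ]
```

View pics/s4.png

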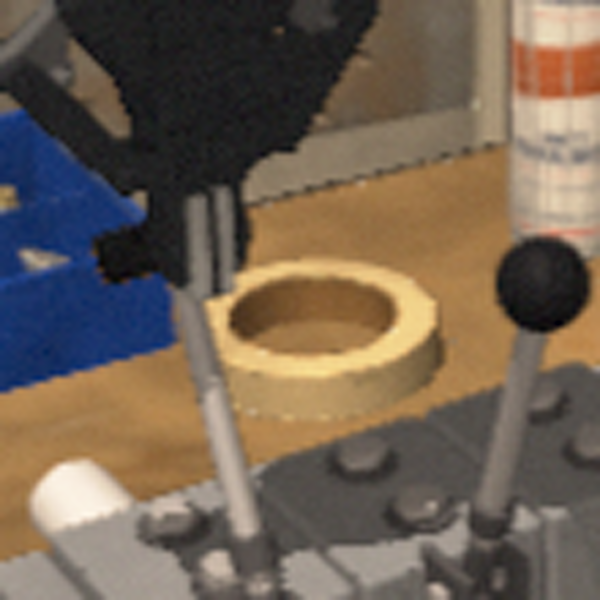

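The bar's left end is at about (100,258), which matches the point predicted for 0.70 rad, the float notch. I'll back off and check that it stays.

```bash
python3 -m crank '[[-0.3,-0.04,0,0,0,0,-1],[-0.7,-0.09,0,0,0,0,-1],[-1,-0.12,0,0,0,0,-1],[-1,-0.12,0,0,0,0,-1]]'
python3 - <<'E'
from h import *
a=ctrl.read_camera("scene")[:,:,::-1]
cv2.imwrite("pics/s5raw.png",a)
cv2.imwrite("pics/s5.png",cv2.resize(a[140:250,130:240],(600,600),interpolation=cv2.INTER_CUBIC))
E
```

```text
time: 5.6
tool_pos: [0.4796, 0.2255, 0.205]
orientation: [-90.1, 0.4, -172.9]
wrist_force: [0.1, 0.5, 0.1]
finger_gap: -0.0
```

View pics/s5.png

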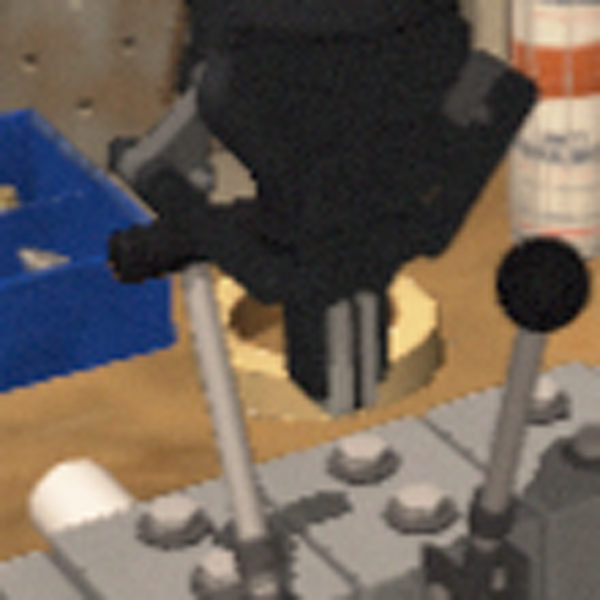

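Released, the bar's left end is at about (113,256). I'll retreat fully and check whether it is stationary.

```bash
python3 -m crank '[[-1,-0.12,0.2,0,0,0,-1],[-1,-0.3,0.5,0,0,0,-1],[0,-1,0.5,0,0,0,-1],[0,-1,0.5,0,0,0,-1],[0,-1,0,0,0,0,-1],[0,-1,0,0,0,0,-1],[0,-1,0,0,0,0,-1],[0,-1,0,0,0,0,-1],[0,-1,0,0,0,0,-1],[0,-1,0,0,0,0,-1]]'
python3 -m crank '[[0,-1,0,0,0,0,-1],[0,-1,0,0,0,0,-1],[0,-1,0,0,0,0,-1],[0,-1,0,0,0,0,-1],[0,-1,0,0,0,0,-1],[0,0,0,0,0,0,-1],[0,0,0,0,0,0,-1]]'
python3 - <<'E'
from h import *
a=ctrl.read_camera("scene")[:,:,::-1];b=ctrl.read_camera("top")[:,:,::-1]
cv2.imwrite("pics/s6raw.png",a);cv2.imwrite("pics/t6raw.png",b)
cv2.imwrite("pics/both6.png",np.hstack([cv2.resize(a[140:250,130:280],(400,293)),cv2.resize(b[125:230,175:310],(400,293))]))
print("scene",[q[0::2] for q in blobs(a,(140,165,285,215))])
print("top",[q[0::2] for q in blobs(b,(192,145,290,215))])
E
```

```text
time: 6.65
tool_pos: [0.42, -0.0295, 0.2562]
orientation: [-89.8, 0.4, -172.8]
wrist_force: [1.3, -0.1, -0.2]
finger_gap: -0.0003
time: 7.35
tool_pos: [0.4191, -0.1788, 0.2556]
orientation: [-89.8, 0.2, -172.9]
wrist_force: [-0.3, 0.0, -0.9]
finger_gap: 0.0002
scene [((np.float64(264.6), np.float64(181.2)), ((264.5, 181.0), (14.0, 15.0), 90.0)), ((np.float64(163.6), np.float64(184.0)), ((163.79046630859375, 184.0892333984375), (9.082608222961426, 28.149641036987305), 75.0685806274414)), ((np.float64(229.1), np.float64(192.2)), ((229.2000274658203, 191.90000915527344), (15.205260276794434, 15.652474403381348), 63.43495178222656))]
top [((np.float64(206.7), np.float64(165.5)), ((205.5, 165.5), (3.0, 19.0), 90.0)), ((np.float64(204.7), np.float64(170.7)), ((206.12062072753906, 171.92996215820312), (5.115019798278809, 20.08580780029297), 86.42366790771484)), ((np.float64(273.6), np.float64(195.4)), ((273.3000183105469, 195.59999084472656), (11.180339813232422, 10.733126640319824), 63.43495178222656)), ((np.float64(242.2), np.float64(200.1)), ((241.5, 200.0), (10.0, 11.0), 90.0))]
```

View pics/both6.png

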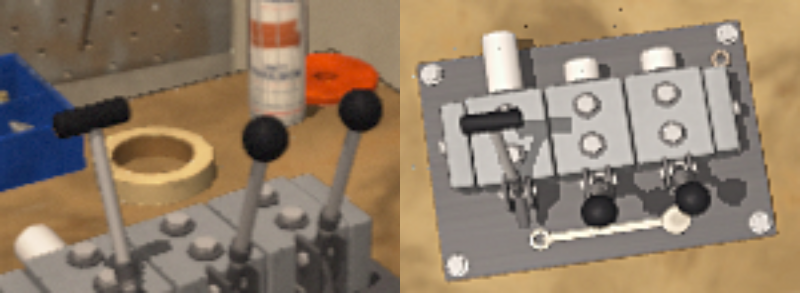

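```bash
python3 -m crank '[[0,0,0,0,0,0,-1],[0,0,0,0,0,0,-1],[0,0,0,0,0,0,-1],[0,0,0,0,0,0,-1],[0,0,0,0,0,0,-1]]'
python3 - <<'E'
from h import *
a=ctrl.read_camera("scene")[:,:,::-1]
print("scene",[q[0] for q in blobs(a,(140,165,285,215))])
p,e=tri((163.7,184.1),(205.5,168.2));print(p,e)
d=p-np.array([.4873,.2256,.205]);s=d[0]*.992+d[1]*.125;print(s,np.arcsin((s-.0414)/.14)+.3)
E
```

```text
time: 7.95
tool_pos: [0.418, -0.1774, 0.2543]
orientation: [-90.0, -0.0, -172.8]
wrist_force: [0.5, -1.3, -0.1]
finger_gap: -0.0
scene [(np.float64(264.7), np.float64(181.2)), (np.float64(163.6), np.float64(184.0)), (np.float64(229.1), np.float64(192.1))]
[0.57673686 0.23681367 0.20208092] 0.0010302181880308186
0.09012307500095776 0.6554603396979115
```

```bash
python3 -c "
from cell import ctrl
print(ctrl.close_job())"
```

```text
the job is handed in; nothing more can be done
None
```

I pushed the T lever (the leftmost one, with the long cap) away from the robot with the closed fingers, past the detent and into its float notch. Then I backed off and handed the job in at about 8 s.

- **Lever stays put:** After letting go, the T grip stayed at the same pixel in two scene pictures 0.6 s apart. The robot was well clear and touching nothing.
- **Angle reads a little low:** From the two camera views the grip had moved about 90 mm from neutral, which is about 0.66 rad. The task gives 96 mm and about 0.70 rad. I put the difference down to measurement error. The reading is past the 0.59 rad snap point, and a lever not in the notch would have sprung back.
- **Snap not seen directly:** The fingers still read about 4–5 N when I stopped pushing. I judged the notch from the lever staying in place after release.
- **Ball levers:** Both ball knobs are within 0.2 px of where they started, so they are still in neutral.
- **Forces:** The wrist force readings stayed below about 7 N.

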